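# Lay out a bracket fit-up on the welding bench

## Task

Lay out the parts on the welding bench ready for tacking: stand the square tube in the middle of the square base plate with its sides parallel to the plate's edges, stand the round pipe in the middle of the round flange and lay the cap disc centred on top of the pipe. Stand the stepped bush, wide collar down, on the bracket's floor halfway between its two ears, and lay the flat bar flat on the bench behind the square plate (on the side away from the robot), centred on that edge and parallel to it, leaving a 20 mm gap. Let go of everything and leave it standing still.

Things in the scene. Friction and masses are not known exactly. Their poses are not given: they have to be found in the camera images.
- base_plate_top (a point): centre of the upper face (8 mm above the bench) of the square base plate, bright steel, 90 x 90 x 8 mm with a dark hole in each corner, fixed to the bench. Its x and y axes run parallel to its edges, z up; x points away from the robot (within 0.3 rad of world x), so the edge to lay the bar behind is its +x edge, 45 mm from this point.
- flange_top (a point): centre of the upper face (8 mm above the bench) of the round flange, bright steel disc 100 mm in diameter and 8 mm thick with six small dark bolt holes near its rim, fixed to the bench. z up.
- bracket_top (a point): middle of the floor's upper face (8 mm above the bench) of the U-shaped bracket, bright steel, fixed to the bench: a strip 50 mm (x) by 126 mm (y), 8 mm thick, with an upright round-topped ear 8 mm thick at each end, rising to 55 mm above the bench. The ears stand across its y axis with 110 mm clear between their inner faces, this point halfway; it is open along its x axis. z up.
- square_tube_mid (a point): centre (half-way up) of the loose piece of square tube, 40 x 40 mm outside, 3 mm wall, 65 mm tall, open at both ends, standing upright on the bench, 0.2 kg. x and y are square to its sides, z along the tube.
- pipe_mid (a point): centre (half-way up) of the loose piece of round pipe, 48 mm outside diameter, 3.5 mm wall, 55 mm tall, open at both ends, standing upright on the bench, 0.18 kg. z along the pipe.
- cap_mid (a point): centre (half-way up) of the loose cap, a plain solid disc 52 mm in diameter and 20 mm thick, lying flat on the bench, 0.2 kg. z is its axis.
- bush_mid (a point): centre (half-way up) of the loose stepped bush, 40 mm tall, standing on its collar: the lower 12 mm is a collar 44 mm in diameter, above it a neck 30 mm in diameter, with a dark round spot on its top; 0.2 kg. z along its axis, from collar to neck.
- flat_bar_mid (a point): centre (half-way up) of the loose solid flat bar, 90 mm long (x), 25 mm wide (y), 12 mm thick (z), lying flat on the bench, 0.2 kg.
Not all that is in view belongs to the job. What is shaped like the part that bears flat_bar_mid but black, blue or orange is not meant.

How it is judged:
At the end, for the whole second after the job is handed in: Tube upright, 12 mm from plate centre, parallel within 0.17 rad; pipe upright, 12 mm from flange centre; cap flat on pipe, 10 mm; bush upright, 12 mm from bracket middle; bar flat behind plate, gap 8 to 32 mm, centred within 15 mm, parallel within 0.17 rad; all at rest (horizontal distance between square_tube_mid and base_plate_top below 0.012 m and height (world z) of square_tube_mid between 0.0365 and 0.0445 m and (angle between square_tube_mid's own z axis and vertical below 0.1 rad or angle between square_tube_mid's own z axis and vertical above 3.04 rad) and (angle between the x axis of square_tube_mid and the x axis of base_plate_top, either way round below 0.17 rad or angle between the x axis of square_tube_mid and the y axis of base_plate_top, either way round below 0.17 rad) and horizontal distance between pipe_mid and flange_top below 0.012 m and height (world z) of pipe_mid between 0.0315 and 0.0395 m and (angle between pipe_mid's own z axis and vertical below 0.1 rad or angle between pipe_mid's own z axis and vertical above 3.04 rad) and horizontal distance between cap_mid and pipe_mid below 0.01 m and height (world z) of cap_mid between 0.069 and 0.077 m and (angle between cap_mid's own z axis and vertical below 0.1 rad or angle between cap_mid's own z axis and vertical above 3.04 rad) and horizontal distance between bush_mid and bracket_top below 0.012 m and height (world z) of bush_mid between 0.024 and 0.032 m and angle between bush_mid's own z axis and vertical below 0.1 rad and x of flat_bar_mid in the frame of base_plate_top between 0.0655 and 0.0895 m and y of flat_bar_mid in the frame of base_plate_top between -0.015 and 0.015 m and angle between the x axis of flat_bar_mid and the y axis of base_plate_top, either way round below 0.17 rad and height (world z) of flat_bar_mid between 0.003 and 0.009 m and linear speed of each of square_tube, pipe, cap, bush, flat_bar below 0.02 m/s and angular speed of each of square_tube, pipe, cap, bush, flat_bar below 0.3 rad/s); the robot touches nothing.
It also fails if it takes over 120 s, if anything falls off the work surface, if the arm or the gripper's body presses on something with over 40 N, if the wrist force passes 120 N, or if a joint passes its speed limit or range.

## Robot

A 6-joint arm with a two-finger parallel gripper is mounted at the origin on the work surface. World frame = base frame: x ahead of the robot, y to its left, z up, the work surface at z = 0. Lengths are in m, angles in rad, forces in N, time in s.
With the tool pointing down it reaches from about 0.4 to 0.825 m from the base axis. Payload 7 kg.
Tool frame: the origin (TCP) lies on the centre line of the jaws, within the pads' length; the fingertips stand tip_reach ahead of it and the grasp point (between the pads) is the TCP (tip_reach is the distance from the TCP to the fingertips, in m); z points along the fingers, y is the line along which they close (so a half turn about z gives the same grasp; the last joint's range is limited). The gripper opens to 88 mm and grips with 3 to 60 N. Pads are 19 mm wide; open, the fingers measure 130 mm over their backs; the gripper's body (78 mm by 193 mm) begins 47 mm behind the grasp point.
Start: joints at [-0.891, 0.359, 0.012, 0, -1.224, -0.288], TCP at [0.258, -0.624, 0.246] pointing down, gripper open.
Joint ranges: [-3.07, 3.07], [-1.43, 2.12], [-1.02, 1.25], [-3.03, 1.67], [-3.05, -0], [-3.03, 3.03]. Speed limits (rad/s): [2.39, 2.39, 3.01, 3.14, 3.14, 3.14].

## Interface

Orientations are given as [roll, pitch, yaw] about the fixed x, y, z axes, in that order (R = Rz(yaw) Ry(pitch) Rx(roll)).
In Python, from station import get_state, grab_frame, calibration, job_done, find_in, mark_of, tip_reach gives the robot as it stands.
- The arm moves only by the shell command python3 -m handwheel 'ROWS' [OPENING] [FORCE]. ROWS is JSON, a list of rows, each an object with "delta_pos": the shift along the world's x, y, z in units of 30 mm (1.0 is 30 mm), a list of three; "dr": the turn, a rotation vector about the world's x, y, z in degrees, a list of three. In form: [{"delta_pos": [tx, ty, tz], "dr": [rx, ry, rz]}, ...]. A call has 1 to 10 rows; each row shifts and turns the commanded pose from where the row before left it; what a row does not reach is not made up. A row lasts 1/10 s, in which the tool goes at most 50 mm and 8.59 degrees, less where a joint would pass 70% of its speed; a pose out of reach is approached as far as the arm can. A call is refused whole if a number of a shift passes 1 or a number of a turn 8.59, either way. A call with a gripper value outside its range is refused whole. OPENING is the closure, from -1 (fully open) to 1 (shut), set as the call begins (- or left out, the last holds). The fingers move at their own pace and stop on an object; FORCE is the grip in N (left out, the last holds). Time passes only in rows, so rows that do not move let the fingers close. It gives the time, the measured TCP pose, the force, the opening and the grip force at its end, in the units of the state.
- get_state(): the state, without advancing time (a new reading comes with each control period).
- grab_frame(name): name is "scene" or "top"; returns the picture (480x640x3 uint8, red, green, blue); there is no depth.
- calibration(name): a dict with "fx", "fy", "cx", "cy" (pixels), "k1" (the pictures are not rectified: a ray, as slopes to the right and down, at radius r is drawn at 1 + k1 r^2 times it, then the intrinsics apply), "extrinsics" (4x4, takes a point from world to camera coordinates). Camera axes: x right, y down, z forward; pixel columns grow to the right and rows downward; lengths in m; the calibration is good to about 2 mm. A picture is of the moment at which its call begins. calibration takes no time and is no camera call.
- job_done(): hands the job in; it is judged then, once.
Trained networks look in the newest picture that a camera, given by its name, has taken for a name from the list of things; names that differ only in an ending like _2 or _b are one class to them, and where a whole thing is asked for, a point or a joint stands for the part that bears it (a point fixed in the world has none). Each returns a list of dicts, best first, with "conf" (0 to 1); they miss things now and then, are a little off and sometimes report something else, mostly with a low value. They report only what shows in the picture. A call takes as long as a camera call. They do not tell look-alikes from the thing itself.
- find_in(camera, query): "location" ([column, row] in pixels, amid what is visible of it).
- mark_of(camera, query): "location" ([column, row] in pixels: a listed point, or the origin of a listed thing).
The state is a dict: "t": time; "q": joint angles; "qd": joint speeds; "joint_efforts": joint torques, N m; "eef_pos": TCP position; "ee_rot": TCP orientation; "force": force on the tool from outside, world axes, zero at the start; "moment": the same for the moment, N m; "width": finger opening in m; "gripper_force": force on a finger pad.
Only numpy, scipy, OpenCV 4.12 (cv2) and the standard library are available. Lean on these libraries where they do the work, as an engineer would, in place of code of your own. Each camera call takes 0.05 s, during which the arm holds its last target. There are 200 camera calls.

## Working session

There is one attempt and no reset: what is moved stays moved. The work goes in short steps, Python scripts to look and compute and a shell command to move; the robot and the scene stay as the last step left them, time stands still between calls to the robot, and variables do not carry over. Pictures are saved under pics/ and viewed, at most 14 in all, crops included, and the job is handed in when it is done.

```bash
mkdir -p pics; cat > h.py <<'E'
import numpy as np, cv2
from station import *
def K(c): return np.array([[c['fx'],0,c['cx']],[0,c['fy'],c['cy']],[0,0,1.]])
def ray(name,px,c=None):
    c=c or calibration(name); E=np.array(c['extrinsics'])
    u=cv2.undistortPoints(np.array([[px]],float),K(c),np.array([c['k1'],0,0,0,0.])).ravel()
    R,t=E[:3,:3],E[:3,3]; return -R.T@t, R.T@np.array([u[0],u[1],1.])
def at(name,px,z):
    o,d=ray(name,px); return o+d*(z-o[2])/d[2]
def proj(name,P):
    c=calibration(name);E=np.array(c['extrinsics'])
    return cv2.projectPoints(np.atleast_2d(np.array(P,float)),cv2.Rodrigues(E[:3,:3])[0],E[:3,3],K(c),np.array([c['k1'],0,0,0,0.]))[0].reshape(-1,2)
def tri(a,b):
    (o,d),(p,e)=a,b; d=d/np.linalg.norm(d);e=e/np.linalg.norm(e)
    s=np.linalg.lstsq(np.c_[d,-e],p-o,rcond=None)[0]; A=o+s[0]*d;B=p+s[1]*e
    return (A+B)/2,np.linalg.norm(A-B)
def save(name,fn,crop=None,k=1):
    im=grab_frame(name)
    if crop: x0,y0,x1,y1=crop; im=im[y0:y1,x0:x1]
    im=cv2.resize(im,None,fx=k,fy=k,interpolation=cv2.INTER_CUBIC); cv2.imwrite('pics/'+fn,im[:,:,::-1])
E
python3 - <<'E'
from h import *
np.set_printoptions(precision=4,suppress=True)
print(get_state(),tip_reach)
for n in('scene','top'):
    save(n,n+'0.png'); c=calibration(n); print(n,c)
names="base_plate_top flange_top bracket_top square_tube_mid pipe_mid cap_mid bush_mid flat_bar_mid".split()
z=[.008,.008,.008,.0325,.0275,.01,.02,.006]
for n,h in zip(names,z):
    for cam in('top','scene'):
        print(n,cam,[(round(r['conf'],2),np.round(r['location']),at(cam,r['location'],h)[:2]) for r in mark_of(cam,n)[:5]])
E
```

```text
{'t': 0.0, 'q': array([-0.8909,  0.3594,  0.0111, -0.0004, -1.2241, -0.2881]), 'qd': array([ 0.0005, -0.0004, -0.0008,  0.0005,  0.0008, -0.0002]), 'joint_efforts': array([ -0.0013, -58.2716,  29.3061,   6.997 ,   0.0069,  -0.0002]), 'eef_pos': array([ 0.2576, -0.6234,  0.2446]), 'ee_rot': array([ 3.14  , -0.0001, -2.7499]), 'force': array([-0.3657,  0.0913, -0.4108]), 'moment': array([ 0.0104, -0.0401, -0.0118]), 'gripper_force': 0.0, 'width': 0.08737730624334807} 0.019
scene {'fx': 604.3731878689707, 'fy': 604.3731878689707, 'cx': 321.1686511947167, 'cy': 243.34648620562083, 'k1': -0.10064818602408637, 'extrinsics': array([[ 0.6703,  0.7421,  0.0052, -0.3644],
       [ 0.5919, -0.5304, -0.6069, -0.1749],
       [-0.4476,  0.4099, -0.7948,  1.6891],
       [ 0.    ,  0.    ,  0.    ,  1.    ]])}
top {'fx': 552.929325466906, 'fy': 552.929325466906, 'cx': 318.7652249136711, 'cy': 238.0001244900095, 'k1': -0.02219971497584232, 'extrinsics': array([[-0.0055, -1.    ,  0.0052,  0.1166],
       [-0.9823,  0.0045, -0.1872,  0.4377],
       [ 0.1872, -0.0061, -0.9823,  1.2318],
       [ 0. 
[... 920 characters left out ...]
0., 235.]), array([0.4061, 0.1536])), (0.67, array([296., 274.]), array([0.4422, 0.0077])), (0.43, array([344., 316.]), array([0.6076, 0.0159]))]
bush_mid top []
bush_mid scene [(0.6, array([164., 318.]), array([ 0.3367, -0.3072]))]
flat_bar_mid top [(0.87, array([237., 274.]), array([0.359 , 0.3058])), (0.81, array([293., 307.]), array([0.2833, 0.1738])), (0.8, array([138., 297.]), array([0.3079, 0.534 ]))]
flat_bar_mid scene [(0.84, array([322., 170.]), array([0.2166, 0.2985])), (0.81, array([402., 148.]), array([0.307 , 0.5346])), (0.64, array([310., 205.]), array([0.2938, 0.1861])), (0.6, array([357., 194.]), array([0.3506, 0.3073])), (0.59, array([375., 170.]), array([0.3159, 0.4104]))]
```

View pics/top0.png

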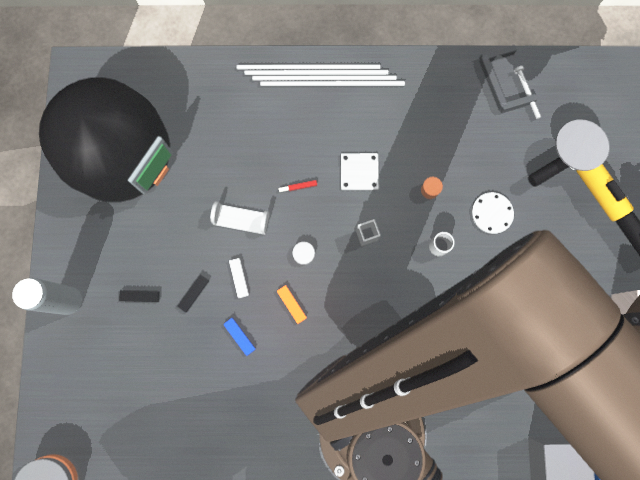

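View pics/scene0.png

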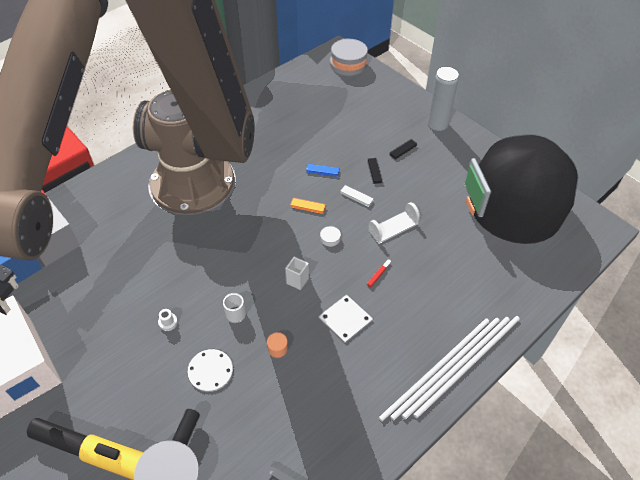

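The top view shows the plate at (360,171), tube (368,231), pipe (443,243), flange (492,213), bracket (240,219) and cap (303,253). The bush is hidden there by the arm, but the scene view shows it at (167,320).
Bar candidates in the top view: white (238,277), black (193,292) and (139,296), blue (239,337), orange (291,304). The white/bright one fits, since black, blue and orange are excluded. I'll confirm it in a crop. The orange cylinder at (432,187) isn't the cap: the cap is a steel disc.

```bash
cat > seg.py <<'E'
from h import *
np.set_printoptions(precision=4,suppress=True)
def blobs(cam,im,thr=150,amin=60,amax=4000):
    hsv=cv2.cvtColor(im,cv2.COLOR_RGB2HSV); m=((hsv[...,2]>thr)&(hsv[...,1]<45)).astype(np.uint8)
    cs,_=cv2.findContours(m,cv2.RETR_EXTERNAL,cv2.CHAIN_APPROX_NONE)
    return [c[:,0,:].astype(float) for c in cs if amin<cv2.contourArea(c)<amax]
def world(cam,c,z): return np.array([at(cam,p,z)[:2] for p in c])
def rect(w):
    (c,s,a)=cv2.minAreaRect((w*1e4).astype(np.float32)); return np.array(c)/1e4,np.array(s)/1e4,a
E
python3 - <<'E'
from seg import *
for cam in('top','scene'):
    im=grab_frame(cam)
    for c in blobs(cam,im):
        w=world(cam,c,.008); r=rect(w)
        if .25<r[0][0]<.7 and abs(r[0][1])<.4: print(cam,c.mean(0).round(),r)
Z={}
for n in "base_plate_top flange_top bracket_top square_tube_mid pipe_mid cap_mid".split():
    a=mark_of('top',n)[0]['location'];b=mark_of('scene',n)[0]['location']; print(n,*tri(ray('top',a),ray('scene',b)))
print('bar',tri(ray('top',(238,277)),ray('scene',(357,196))))
im=grab_frame('top');a=cv2.resize(im[190:340,195:395],None,fx=4,fy=4,interpolation=2)
cv2.imwrite('pics/c1.png',a[:,:,::-1])
im=grab_frame('scene');a=cv2.resize(im[250:400,140:340],None,fx=4,fy=4,interpolation=2)
cv2.imwrite('pics/c2.png',a[:,:,::-1])
E
```

```text
top [238. 278.] (array([0.3514, 0.3021]), array([0.0932, 0.0271]), 15.002246856689453)
top [303. 253.] (array([0.4089, 0.1515]), array([0.0517, 0.0524]), 89.73751068115234)
top [442. 244.] (array([ 0.429 , -0.1758]), array([0.048 , 0.0639]), 43.73258972167969)
top [368. 230.] (array([ 0.4635, -0.003 ]), array([0.0434, 0.0446]), 19.903820037841797)
top [235. 217.] (array([0.4949, 0.3045]), array([0.14  , 0.0576]), 78.26101684570312)
top [493. 213.] (array([ 0.5051, -0.302 ]), array([0.0987, 0.1018]), 86.67110443115234)
top [359. 171.] (array([0.6083, 0.0144]), array([0.0902, 0.0942]), 89.24163055419922)Traceback (most recent call last):
  File "<stdin>", line 5, in <module>
  File "seg.py", line 7, in world
    def world(cam,c,z): return np.array([at(cam,p,z)[:2] for p in c])
                                         ~~^^^^^^^^^
  File "h.py", line 9, in at
    o,d=ray(name,px); return o+d*(z-o[2])/d[2]
        ~~~^^^^^^^^^
  File "h.py", line 5, in ray
    c=c or calibration(name); E=np.array(c['extrinsics'])
           ~~~~~~~~~~~^^^^^^
ValueError: time passes only in moves, steps and waits
```

```bash
sed -i 's/^def K/import functools\ncalibration=functools.lru_cache(calibration)\ndef K/' h.py
python3 - <<'E'
from seg import *
for cam in('scene',):
    im=grab_frame(cam)
    for c in blobs(cam,im):
        w=world(cam,c,.008); r=rect(w)
        if .25<r[0][0]<.7 and abs(r[0][1])<.4: print(cam,c.mean(0).round(),r)
im=grab_frame('top');a=cv2.resize(im[190:340,195:395],None,fx=4,fy=4,interpolation=2)
cv2.imwrite('pics/c1.png',a[:,:,::-1])
im=grab_frame('scene');a=cv2.resize(im[250:400,140:340],None,fx=4,fy=4,interpolation=2)
cv2.imwrite('pics/c2.png',a[:,:,::-1])
for n in "base_plate_top flange_top bracket_top square_tube_mid pipe_mid cap_mid".split():
    a=mark_of('top',n)[0]['location'];b=mark_of('scene',n)[0]['location']; print(n,*tri(ray('top',a),ray('scene',b)))
print('bar',tri(ray('top',(238,277)),ray('scene',(357,196))))
E
```

```text
scene [210. 370.] (array([ 0.5065, -0.3007]), array([0.1006, 0.0998]), 48.6231575012207)
scene [167. 319.] (array([ 0.3349, -0.3001]), array([0.0425, 0.0616]), 56.943790435791016)
scene [346. 317.] (array([0.6103, 0.016 ]), array([0.093 , 0.0929]), 89.92365264892578)
scene [234. 307.] (array([ 0.4127, -0.1643]), array([0.048 , 0.0816]), 52.286720275878906)
scene [296. 273.] (array([0.4334, 0.0103]), array([0.0518, 0.0905]), 34.56197738647461)
scene [330. 236.] (array([0.4071, 0.1542]), array([0.052 , 0.0625]), 48.13589096069336)
scene [395. 223.] (array([0.4874, 0.3147]), array([0.1622, 0.0741]), 79.26166534423828)
scene [357. 195.] (array([0.3514, 0.3021]), array([0.0952, 0.0342]), 13.852728843688965)
base_plate_top [0.6103 0.0154 0.0144] 0.0004662406000156812
flange_top [ 0.504  -0.2999  0.0058] 0.0185959093067756
bracket_top [0.4879 0.3037 0.002 ] 0.0023877462833740712Traceback (most recent call last):
  File "<stdin>", line 12, in <module>
IndexError: list index out of range
```

View pics/c1.png

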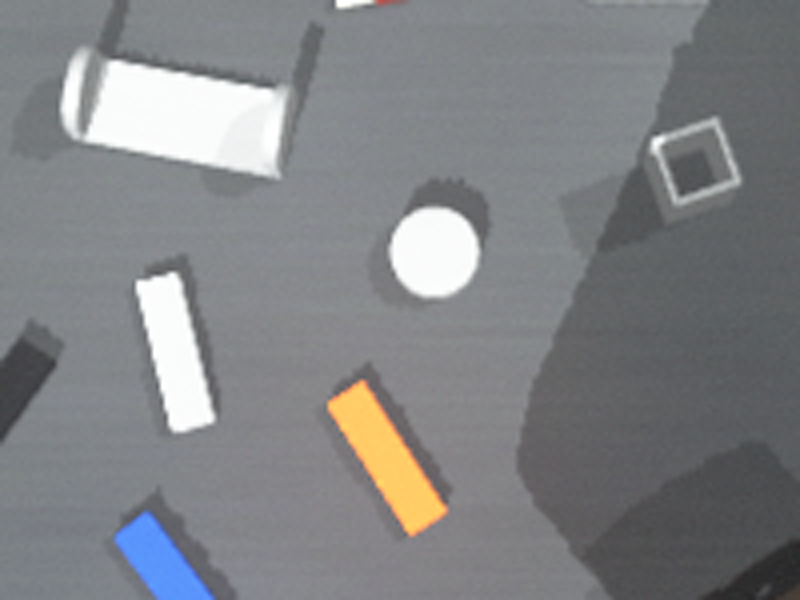

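View pics/c2.png

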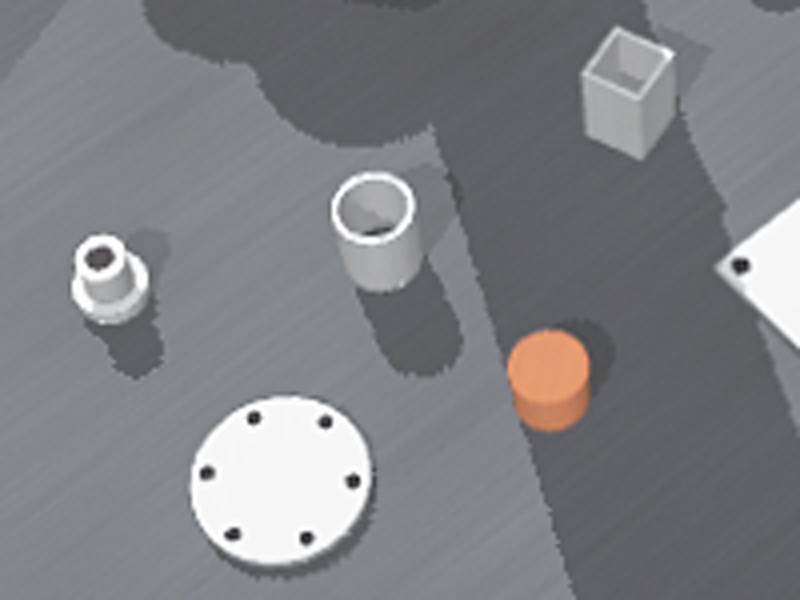

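The crops confirm the target bar: white steel at top (239,278), with orange and blue beside it. The bush stands collar down at scene (165,314), with open pipe and tube rims clearly visible. Next I'll compute poses from hand-picked rim points and corners.

```bash
python3 - <<'E'
from seg import *
T=lambda p:(p[0]/4+195-.4,p[1]/4+190-.4); S=lambda p:(p[0]/4+140-.4,p[1]/4+250-.4)
tt=[(653,145),(717,120),(740,182),(676,205)]; ts=[(586,72),(618,30),(672,55),(642,97)]
for cam,F,L in(('top',T,tt),('scene',S,ts)):
    w=np.array([at(cam,F(p),.065)[:2] for p in L]); print('tube',cam,w.mean(0),w.tolist(),rect(w))
print('tube3d',tri(ray('top',T(np.mean(tt,0))),ray('scene',S(np.mean(ts,0)))))
print('pipe scene',at('scene',S((373,208)),.055)); print('bush',at('scene',S((101,257)),.04), at('scene',S((110,287)),.012))
l=at('top',T((98,99)),.008);r=at('top',T((284,133)),.004); u=(r-l)/np.linalg.norm(r-l); print('bracket',l+u*.055,np.linalg.norm(r-l),np.degrees(np.arctan2(u[1],u[0])))
im=grab_frame('top'); 
for cam in('top','scene'):
    im=grab_frame(cam)
    for c in blobs(cam,im,200):
        w=world(cam,c,.008); r=rect(w)
        for nm,p,z in(('plate',(.609,.015),.008),('flange',(.505,-.3),.008),('cap',(.408,.153),.02),('bar',(.351,.302),.012),('pipe',(.42,-.17),.055)):
            if np.hypot(*(r[0]-p))<.02:
                w=world(cam,c,z);print(nm,cam,rect(w),cv2.minEnclosingCircle((w*1e3).astype(np.float32)), cv2.moments((w*1e3).astype(np.float32))['m10']/cv2.moments((w*1e3).astype(np.float32))['m00'])
# holes in plate
for cam,box in(('top',(335,147,385,195)),('scene',(315,290,378,345))):
    im=grab_frame(cam); g=cv2.cvtColor(im,cv2.COLOR_RGB2GRAY); x0,y0,x1,y1=box
    m=(g[y0:y1,x0:x1]<130).astype(np.uint8); n,l,st,ce=cv2.connectedComponentsWithStats(m)
    H=[at(cam,ce[i]+[x0,y0],.008)[:2] for i in range(1,n) if 3<st[i,4]<60]; H=np.array(H); print(cam,H.tolist(),H.mean(0),rect(H))
E
```

```text
tube top [0.4509 0.0013] [[0.46134576064579447, 0.025765885523493723], [0.4757164087936653, -0.010916730893326981], [0.4397426551394321, -0.02306423050866746], [0.42668235031833934, 0.013431050484296228]] (array([0.4512, 0.0013]), array([0.038 , 0.0394]), 19.690397262573242)
tube scene [0.4538 0.0033] [[0.4413284770302165, -0.020053677369808065], [0.4305863341504462, 0.014086067855222817], [0.46604671656863794, 0.02606431406017795], [0.47704424106574606, -0.007090571199026563]] (array([0.4537, 0.003 ]), array([0.0382, 0.0358]), 18.664566040039062)
tube3d (array([0.4521, 0.0025, 0.0635]), np.float64(0.0032732721926657725))
pipe scene [ 0.427  -0.1687  0.055 ]
bush [ 0.3404 -0.3021  0.04  ] [ 0.3432 -0.3044  0.012 ]
bracket [0.493  0.2972 0.006 ] 0.11258481247562967 -100.41986728283261
bar top (array([0.3511, 0.3019]), array([0.0913, 0.0259]), 14.595362663269043) ((350.8180847167969, 303.76251220703125), 46.401824951171875) 351.1262494309288
cap top (array([0.4081, 0.1501]), array([0.049 , 0.0495]), 89.7375259399414) ((407.78369140625, 151.24732971191406), 26.16402244567871) 408.082997
[... 1263 characters left out ...]
8], [0.5752972493921368, -0.018712939527552958]] [0.61   0.0151] (array([0.61  , 0.0152]), array([0.068 , 0.0693]), 89.86859893798828)
scene [[0.5417239359724958, 0.0435484922595456], [0.5506708717893614, 0.05638767921723764], [0.6000169411694503, 0.11561106001532107], [0.582794469732321, 0.06423502048310725], [0.561707387582769, 0.04289184299479454], [0.5762827238178998, 0.05023861518503425], [0.6293484073178994, 0.06384699524744653], [0.5758913677926134, -0.018386965437731162], [0.6512872088792175, 0.06369601690541893], [0.6439791311660914, 0.04988939349402488], [0.643793980247277, -0.017755785563301096]] [0.5961 0.0467] (array([0.6046, 0.0318]), array([0.1113, 0.1257]), 44.64197540283203)
```

```bash
R='-1'; python3 -m handwheel '[{"delta_pos":[0.23,0.9,-0.24],"dr":[0,0,4.8]},{"delta_pos":[0.23,0.9,-0.24],"dr":[0,0,4.8]},{"delta_pos":[0.23,0.9,-0.24],"dr":[0,0,4.8]},{"delta_pos":[0.23,0.9,-0.24],"dr":[0,0,4.8]},{"delta_pos":[0.23,0.9,-0.24],"dr":[0,0,4.8]},{"delta_pos":[0.23,0.9,-0.24],"dr":[0,0,4.8]},{"delta_pos":[0.23,0.9,-0.24],"dr":[0,0,4.8]},{"delta_pos":[0.23,0.9,-0.24],"dr":[0,0,4.8]},{"delta_pos":[0.23,0.9,-0.24],"dr":[0,0,4.8]},{"delta_pos":[0.23,0.9,-0.24],"dr":[0,0,4.8]}]' -1 20
python3 -m handwheel '[{"delta_pos":[0.23,0.85,-0.24],"dr":[0,0,4.8]},{"delta_pos":[0.23,0.85,-0.24],"dr":[0,0,4.4]},{"delta_pos":[0,0,0],"dr":[0,0,0]},{"delta_pos":[0,0,0],"dr":[0,0,0]},{"delta_pos":[0,0,0],"dr":[0,0,0]}]'
cat > go.py <<'E'
# print remaining move to x y z [closing angle deg] in units
import sys; from h import *
a=[float(v) for v in sys.argv[1:]]; s=get_state(); p=np.array(s['eef_pos'])
print('at',p.round(4),'rpy',np.degrees(s['ee_rot']).round(2),'w',round(s['width'],4),'F',np.round(s['force'],1),'q',np.round(s['q'],2),'t',round(s['t'],2))
print('units',((np.array(a[:3])-p)/.03).round(2), 'turn', round((a[3]+90-np.degrees(s['ee_rot'][2])+90)%180-90,2) if len(a)>3 else '')
E
python3 go.py .341 -.302 .032 -10.4
```

```text
t: 2.75
eef_pos: [0.3269, -0.3528, 0.1735]
ee_rot: [-3.141, -0.0, -1.909]
force: [0.7, -0.0, -0.0]
width: 0.0877
gripper_force: 0.0
t: 3.25
eef_pos: [0.3408, -0.3033, 0.1595]
ee_rot: [-3.141, -0.0, -1.752]
force: [0.6, -0.3, 0.1]
width: 0.0877
gripper_force: 0.0
at [ 0.3408 -0.3033  0.1595] rpy [-1.7996e+02 -2.0000e-02 -1.0040e+02] w 0.0877 F [ 0.6 -0.3  0.1] q [-0.29  0.07 -0.58  0.   -0.92  0.11] t 3.25
units [ 0.01  0.04 -4.25] turn -0.0
```

```bash
python3 -m handwheel '[{"delta_pos":[0.01,0.04,-0.9],"dr":[0,0,0]},{"delta_pos":[0,0,-0.9],"dr":[0,0,0]},{"delta_pos":[0,0,-0.9],"dr":[0,0,0]},{"delta_pos":[0,0,-0.7],"dr":[0,0,0]},{"delta_pos":[0,0,-0.5],"dr":[0,0,0]},{"delta_pos":[0,0,-0.22],"dr":[0,0,0]},{"delta_pos":[0,0,0],"dr":[0,0,0]},{"delta_pos":[0,0,0],"dr":[0,0,0]},{"delta_pos":[0,0,0],"dr":[0,0,0]}]'
python3 -m handwheel '[{"delta_pos":[0,0,0],"dr":[0,0,0]},{"delta_pos":[0,0,0],"dr":[0,0,0]},{"delta_pos":[0,0,0],"dr":[0,0,0]},{"delta_pos":[0,0,0],"dr":[0,0,0]},{"delta_pos":[0,0,0],"dr":[0,0,0]},{"delta_pos":[0,0,0],"dr":[0,0,0]},{"delta_pos":[0,0,0],"dr":[0,0,0]},{"delta_pos":[0,0,0],"dr":[0,0,0]}]' 1 20
python3 go.py .493 .298 .16 -10.4
```

```text
t: 4.15
eef_pos: [0.3415, -0.302, 0.0364]
ee_rot: [-3.14, -0.0, -1.752]
force: [-0.2, 0.0, -0.5]
width: 0.0876
gripper_force: 0.0
t: 4.95
eef_pos: [0.3406, -0.3016, 0.0355]
ee_rot: [3.141, 0.0, -1.751]
force: [-3.3, 1.4, 2.1]
width: 0.0292
gripper_force: 1.9
at [ 0.3406 -0.3016  0.0355] rpy [ 179.97    0.   -100.35] w 0.0292 F [-3.3  1.4  2.1] q [-0.29  0.26 -0.72 -0.   -0.59  0.11] t 4.95
units [ 5.08 19.99  4.15] turn -0.05
```

```bash
python3 -m handwheel '[{"delta_pos":[0,0,0],"dr":[0,0,0]},{"delta_pos":[0,0,0],"dr":[0,0,0]},{"delta_pos":[0,0,0.5],"dr":[0,0,0]},{"delta_pos":[0,0,0.9],"dr":[0,0,0]},{"delta_pos":[0,0,0.9],"dr":[0,0,0]},{"delta_pos":[0,0,0.9],"dr":[0,0,0]},{"delta_pos":[0,0,0.9],"dr":[0,0,0]},{"delta_pos":[0,0,0],"dr":[0,0,0]}]'
python3 - <<'E'
from h import *
np.set_printoptions(precision=4,suppress=True)
im=grab_frame('scene');a=im[195:260,355:435]; cv2.imwrite('pics/b.png',cv2.resize(a,None,fx=8,fy=8,interpolation=2)[:,:,::-1])
for i in range(2):
  a=mark_of('top','bracket_top');b=mark_of('scene','bracket_top')
  for x in a[:1]:print('top',x['location'],at('top',x['location'],.008))
  for x in b[:1]:print('scene',x['location'],at('scene',x['location'],.008))
# model overlay
for c,yaw in(((.49,.300),-10.4),):
    t=np.radians(yaw);R=np.array([[np.cos(t),-np.sin(t)],[np.sin(t),np.cos(t)]])
    P=lambda x,y,z:[*(R@[x,y]+c),z]
    pts=[P(x,y,z) for y,z in((-.063,.008),(.063,.008),(-.055,.008),(.055,.008),(-.063,0),(.063,0)) for x in(-.025,.025)]+[P(0,y,.055) for y in(-.063,-.055,.055,.063)]
    np.save('pts.npy',pts); 
    print(((proj('scene',pts)-[355,195])*8).round().tolist()); print(((proj('top',pts)-[195,190])*4).round().tolist())
E
```

```text
t: 5.75
eef_pos: [0.3427, -0.3025, 0.1619]
ee_rot: [-3.135, -0.001, -1.751]
force: [0.3, 0.0, -1.5]
width: 0.029
gripper_force: 20.0
top [239.3, 219.1] [0.4912 0.3029 0.008 ]
scene [391.1, 226.8] [0.4929 0.2928 0.008 ]
top [239.3, 219.1] [0.4912 0.3029 0.008 ]
scene [391.1, 226.8] [0.4929 0.2928 0.008 ]
[[97.0, 265.0], [184.0, 369.0], [406.0, 113.0], [496.0, 211.0], [117.0, 255.0], [205.0, 359.0], [387.0, 122.0], [477.0, 221.0], [95.0, 281.0], [182.0, 384.0], [403.0, 128.0], [493.0, 226.0], [151.0, 225.0], [171.0, 215.0], [449.0, 78.0], [468.0, 69.0]]
[[278.0, 177.0], [294.0, 96.0], [70.0, 141.0], [87.0, 60.0], [265.0, 175.0], [281.0, 94.0], [83.0, 143.0], [100.0, 62.0], [279.0, 180.0], [295.0, 99.0], [72.0, 143.0], [90.0, 63.0], [279.0, 119.0], [265.0, 117.0], [77.0, 84.0], [64.0, 81.0]]
```

View pics/b.png

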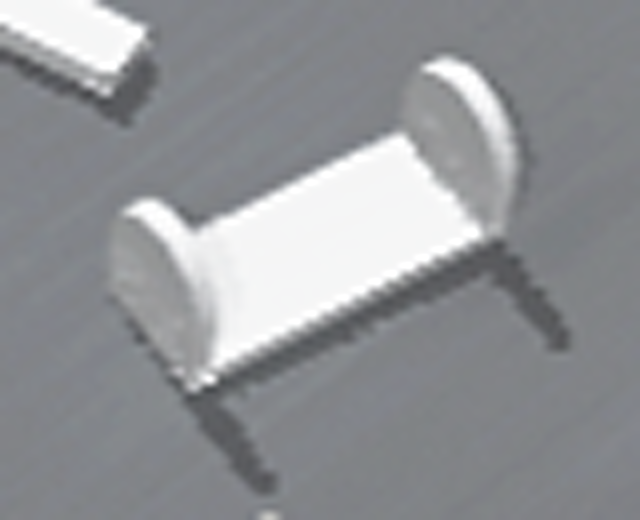

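The crop shows the bracket from scene (368,230) to (417,218), empty and matching the model within about 1.5 px. Fusing both views gives the centre at (.4935,.299), with the y axis at about 79.6°.

```bash
python3 -m handwheel '[{"delta_pos":[0.24,0.95,0],"dr":[0,0,0]},{"delta_pos":[0.24,0.95,0],"dr":[0,0,0]},{"delta_pos":[0.24,0.95,0],"dr":[0,0,0]},{"delta_pos":[0.24,0.95,0],"dr":[0,0,0]},{"delta_pos":[0.24,0.95,0],"dr":[0,0,0]},{"delta_pos":[0.24,0.95,0],"dr":[0,0,0]},{"delta_pos":[0.24,0.95,0],"dr":[0,0,0]},{"delta_pos":[0.24,0.95,0],"dr":[0,0,0]},{"delta_pos":[0.24,0.95,0],"dr":[0,0,0]},{"delta_pos":[0.24,0.95,0],"dr":[0,0,0]}]' >/dev/null
python3 -m handwheel '[{"delta_pos":[0.24,0.95,0],"dr":[0,0,0]},{"delta_pos":[0.24,0.95,0],"dr":[0,0,0]},{"delta_pos":[0.24,0.95,0],"dr":[0,0,0]},{"delta_pos":[0.24,0.95,0],"dr":[0,0,0]},{"delta_pos":[0.24,0.95,0],"dr":[0,0,0]},{"delta_pos":[0.24,0.95,0],"dr":[0,0,0]},{"delta_pos":[0.24,0.95,0],"dr":[0,0,0]},{"delta_pos":[0.24,0.95,0],"dr":[0,0,0]},{"delta_pos":[0.24,0.95,0],"dr":[0,0,0]},{"delta_pos":[0.24,0.95,0],"dr":[0,0,0]}]' >/dev/null
python3 -m handwheel '[{"delta_pos":[0.23,0.95,0],"dr":[0,0,0]},{"delta_pos":[0,0,0],"dr":[0,0,0]},{"delta_pos":[0,0,0],"dr":[0,0,0]}]'
python3 go.py .4935 .299 .045 -10.4
```

```text
t: 8.3
eef_pos: [0.4911, 0.2967, 0.1568]
ee_rot: [3.14, -0.003, -1.751]
force: [-0.1, -0.6, -1.4]
width: 0.0292
gripper_force: 20.0
at [0.4911 0.2967 0.1568] rpy [ 1.7990e+02 -1.6000e-01 -1.0032e+02] w 0.0292 F [-0.1 -0.6 -1.4] q [ 0.88  0.27 -0.33 -0.   -0.97 -1.06] t 8.3
units [ 0.08  0.08 -3.73] turn -0.08
```

```bash
python3 -m handwheel '[{"delta_pos":[0.08,0.08,-0.8],"dr":[0,0,0]},{"delta_pos":[0,0,-0.8],"dr":[0,0,0]},{"delta_pos":[0,0,-0.8],"dr":[0,0,0]},{"delta_pos":[0,0,-0.6],"dr":[0,0,0]},{"delta_pos":[0,0,-0.4],"dr":[0,0,0]},{"delta_pos":[0,0,-0.2],"dr":[0,0,0]},{"delta_pos":[0,0,0],"dr":[0,0,0]},{"delta_pos":[0,0,0],"dr":[0,0,0]},{"delta_pos":[0,0,0],"dr":[0,0,0]}]'
python3 go.py .4935 .299 .045 -10.4
```

```text
t: 9.2
eef_pos: [0.4946, 0.2997, 0.0515]
ee_rot: [-3.141, 0.001, -1.751]
force: [0.5, -0.3, -2.5]
width: 0.0291
gripper_force: 20.0
at [0.4946 0.2997 0.0515] rpy [-1.7995e+02  8.0000e-02 -1.0034e+02] w 0.0291 F [ 0.5 -0.3 -2.5] q [ 0.88  0.4  -0.44  0.   -0.74 -1.06] t 9.2
units [-0.04 -0.02 -0.22] turn -0.06
```

```bash
python3 -m handwheel '[{"delta_pos":[0,0,-0.12],"dr":[0,0,0]},{"delta_pos":[0,0,0],"dr":[0,0,0]},{"delta_pos":[0,0,0],"dr":[0,0,0]}]'
python3 -m handwheel '[{"delta_pos":[0,0,-0.1],"dr":[0,0,0]},{"delta_pos":[0,0,0],"dr":[0,0,0]},{"delta_pos":[0,0,0],"dr":[0,0,0]}]'
```

```text
t: 9.5
eef_pos: [0.4941, 0.2993, 0.047]
ee_rot: [-3.142, 0.0, -1.751]
force: [1.0, -0.8, -2.3]
width: 0.029
gripper_force: 20.0
t: 9.8
eef_pos: [0.4941, 0.2992, 0.0438]
ee_rot: [3.141, -0.0, -1.751]
force: [-0.3, -0.3, -2.1]
width: 0.0291
gripper_force: 20.0
```

```bash
python3 -m handwheel '[{"delta_pos":[0,0,-0.04],"dr":[0,0,0]},{"delta_pos":[0,0,0],"dr":[0,0,0]}]'
python3 -m handwheel '[{"delta_pos":[0,0,0],"dr":[0,0,0]},{"delta_pos":[0,0,0],"dr":[0,0,0]},{"delta_pos":[0,0,0],"dr":[0,0,0]},{"delta_pos":[0,0,0],"dr":[0,0,0]},{"delta_pos":[0,0,0.6],"dr":[0,0,0]},{"delta_pos":[0,0,0.9],"dr":[0,0,0]},{"delta_pos":[0,0,0.9],"dr":[0,0,0]},{"delta_pos":[0,0,0.9],"dr":[0,0,0]}]' -1 20
python3 -m handwheel '[{"delta_pos":[-0.6,0.01,0],"dr":[0,0,-8.1]},{"delta_pos":[-0.6,0.01,0],"dr":[0,0,-8.1]},{"delta_pos":[-0.6,0.01,0],"dr":[0,0,-8.1]},{"delta_pos":[-0.6,0.01,0],"dr":[0,0,-8.1]},{"delta_pos":[-0.6,0.01,0],"dr":[0,0,-8.1]},{"delta_pos":[-0.6,0.01,0],"dr":[0,0,-8.1]},{"delta_pos":[-0.6,0.01,0],"dr":[0,0,-8.1]},{"delta_pos":[-0.55,0.01,0],"dr":[0,0,-8.1]},{"delta_pos":[0,0,0],"dr":[0,0,0]},{"delta_pos":[0,0,0],"dr":[0,0,0]}]' -0.15
python3 go.py .352 .302 .023 104.7
```

```text
t: 10.0
eef_pos: [0.4942, 0.2993, 0.0435]
ee_rot: [-3.141, 0.0, -1.751]
force: [-2.0, -0.8, 5.7]
width: 0.0289
gripper_force: 20.0
t: 10.8
eef_pos: [0.494, 0.2991, 0.1427]
ee_rot: [3.141, -0.0, -1.751]
force: [0.4, 0.2, -0.4]
width: 0.085
gripper_force: 0.0
t: 11.8
eef_pos: [0.3517, 0.302, 0.142]
ee_rot: [3.141, 0.001, -2.878]
force: [0.8, -1.0, 0.5]
width: 0.0507
gripper_force: 0.0
at [0.3517 0.302  0.142 ] rpy [ 1.7997e+02  3.0000e-02 -1.6491e+02] w 0.0507 F [ 0.8 -1.   0.5] q [ 1.14  0.11 -0.58  0.   -0.88 -2.44] t 11.8
units [ 0.01  0.   -3.97] turn -0.39
```

```bash
python3 -m handwheel '[{"delta_pos":[0.01,0,-0.9],"dr":[0,0,-0.4]},{"delta_pos":[0,0,-0.9],"dr":[0,0,0]},{"delta_pos":[0,0,-0.9],"dr":[0,0,0]},{"delta_pos":[0,0,-0.7],"dr":[0,0,0]},{"delta_pos":[0,0,-0.4],"dr":[0,0,0]},{"delta_pos":[0,0,-0.17],"dr":[0,0,0]},{"delta_pos":[0,0,0],"dr":[0,0,0]},{"delta_pos":[0,0,0],"dr":[0,0,0]},{"delta_pos":[0,0,0],"dr":[0,0,0]}]'
python3 -m handwheel '[{"delta_pos":[0,0,0],"dr":[0,0,0]},{"delta_pos":[0,0,0],"dr":[0,0,0]},{"delta_pos":[0,0,0],"dr":[0,0,0]},{"delta_pos":[0,0,0],"dr":[0,0,0]},{"delta_pos":[0,0,0],"dr":[0,0,0]},{"delta_pos":[0,0,0],"dr":[0,0,0]}]' 1 25
python3 -m handwheel '[{"delta_pos":[0,0,0.5],"dr":[0,0,0]},{"delta_pos":[0,0,0.9],"dr":[0,0,0]},{"delta_pos":[0,0,0.9],"dr":[0,0,0]},{"delta_pos":[0,0,0.9],"dr":[0,0,0]},{"delta_pos":[0,0,0.9],"dr":[0,0,0]},{"delta_pos":[0,0,0],"dr":[0,0,0]},{"delta_pos":[0,0,0],"dr":[0,0,0]}]'
python3 go.py .6925 .0153 .024 0
```

```text
t: 12.7
eef_pos: [0.3523, 0.3022, 0.0234]
ee_rot: [3.141, 0.001, -2.889]
force: [-0.3, 0.2, 0.7]
width: 0.0504
gripper_force: 0.0
t: 13.3
eef_pos: [0.352, 0.302, 0.0229]
ee_rot: [3.141, 0.0, -2.889]
force: [-1.6, 1.7, 2.6]
width: 0.0248
gripper_force: 25.0
t: 14.0
eef_pos: [0.3516, 0.3014, 0.1456]
ee_rot: [3.141, -0.0, -2.89]
force: [-0.7, 0.1, -3.1]
width: 0.0246
gripper_force: 25.0
at [0.3516 0.3014 0.1456] rpy [ 179.96   -0.   -165.58] w 0.0246 F [-0.7  0.1 -3.1] q [ 1.14  0.1  -0.58 -0.   -0.89 -2.45] t 14.0
units [11.36 -9.54 -4.05] turn 75.58
```

```bash
python3 -m handwheel '[{"delta_pos":[0.87,-0.73,0],"dr":[0,0,5.8]},{"delta_pos":[0.87,-0.73,0],"dr":[0,0,5.8]},{"delta_pos":[0.87,-0.73,0],"dr":[0,0,5.8]},{"delta_pos":[0.87,-0.73,0],"dr":[0,0,5.8]},{"delta_pos":[0.87,-0.73,0],"dr":[0,0,5.8]},{"delta_pos":[0.87,-0.73,0],"dr":[0,0,5.8]},{"delta_pos":[0.87,-0.73,0],"dr":[0,0,5.8]},{"delta_pos":[0.87,-0.73,0],"dr":[0,0,5.8]},{"delta_pos":[0.87,-0.73,0],"dr":[0,0,5.8]},{"delta_pos":[0.87,-0.73,0],"dr":[0,0,5.8]}]' >/dev/null
python3 -m handwheel '[{"delta_pos":[0.87,-0.73,0],"dr":[0,0,5.8]},{"delta_pos":[0.87,-0.73,0],"dr":[0,0,5.8]},{"delta_pos":[0.9,-0.78,0],"dr":[0,0,5.8]},{"delta_pos":[0,0,0],"dr":[0,0,0]},{"delta_pos":[0,0,0],"dr":[0,0,0]}]'
python3 go.py .6925 .0153 .024 0
python3 - <<'E'
from seg import *
for cam in('scene','top'):
    im=grab_frame(cam)
    for c in blobs(cam,im,190):
        r=rect(world(cam,c,.008))
        if .5<r[0][0]<.95 and -.1<r[0][1]<.15: print(cam,r)
    print([(x['conf'],x['location'],at(cam,x['location'],.12)) for x in mark_of(cam,'flat_bar_mid')[:5]])
E
```

```text
t: 15.5
eef_pos: [0.6911, 0.0144, 0.1425]
ee_rot: [3.137, -0.001, -1.576]
force: [-0.8, 0.2, -3.3]
width: 0.0244
gripper_force: 25.0
at [0.6911 0.0144 0.1425] rpy [ 1.7973e+02 -4.0000e-02 -9.0300e+01] w 0.0244 F [-0.8  0.2 -3.3] q [ 0.3   0.46 -0.07 -0.   -1.04 -0.31] t 15.5
units [ 0.05  0.03 -3.95] turn 0.3
scene (array([0.8552, 0.1018]), array([0.3613, 0.0115]), 89.93030548095703)
scene (array([0.84  , 0.0809]), array([0.0112, 0.3603]), 0.011005096137523651)
scene (array([0.8706, 0.1211]), array([0.3591, 0.0116]), 89.99169921875)
scene (array([0.8848, 0.1414]), array([0.0112, 0.3587]), 0.02304011769592762)
scene (array([0.6135, 0.0217]), array([0.101 , 0.0928]), 89.39903259277344)
scene (array([0.6261, 0.1486]), array([0.1251, 0.1   ]), 57.319313049316406)
[(0.69, [321.3, 168.3], array([0.2938, 0.2253, 0.12  ])), (0.67, [370.4, 314.6], array([0.6869, 0.0118, 0.12  ])), (0.66, [307.7, 207.1], array([0.3696, 0.1121, 0.12  ]))]
top (array([ 0.6108, -0.0012]), array([0.0535, 0.0881]), 88.95574951171875)
top (array([0.8391, 0.0764]), array([0.0651, 0.0108]), 89.85214233398438)
top (array([0.854, 0.08 ]), array([0.0727, 0.0081]), 89.85294342041016)
[(0.72, [137.9, 294.6], array([0.303 , 0.4985, 0.12  ]))]
```

```bash
python3 -m handwheel '[{"delta_pos":[0.05,0.03,-0.9],"dr":[0,0,0.3]},{"delta_pos":[0,0,-0.9],"dr":[0,0,0]},{"delta_pos":[0,0,-0.8],"dr":[0,0,0]},{"delta_pos":[0,0,-0.6],"dr":[0,0,0]},{"delta_pos":[0,0,-0.4],"dr":[0,0,0]},{"delta_pos":[0,0,-0.15],"dr":[0,0,0]},{"delta_pos":[0,0,0],"dr":[0,0,0]},{"delta_pos":[0,0,0],"dr":[0,0,0]}]'
python3 -m handwheel '[{"delta_pos":[0,0,-0.08],"dr":[0,0,0]},{"delta_pos":[0,0,0],"dr":[0,0,0]},{"delta_pos":[0,0,0],"dr":[0,0,0]}]'
python3 go.py .6925 .0153 .023 0
```

```text
t: 16.5
eef_pos: [0.6943, 0.0166, 0.0343]
ee_rot: [-3.14, 0.0, -1.568]
force: [0.7, 0.1, -2.0]
width: 0.0245
gripper_force: 25.0
t: 16.8
eef_pos: [0.6938, 0.0164, 0.0312]
ee_rot: [-3.141, 0.0, -1.568]
force: [-0.1, -0.4, -1.2]
width: 0.0248
gripper_force: 25.0
at [0.6938 0.0164 0.0312] rpy [-1.7997e+02  1.0000e-02 -8.9860e+01] w 0.0248 F [-0.1 -0.4 -1.2] q [ 0.3   0.57 -0.17  0.   -0.83 -0.3 ] t 16.8
units [-0.04 -0.04 -0.27] turn -0.14
```

```bash
python3 -m handwheel '[{"delta_pos":[-0.03,-0.03,-0.15],"dr":[0,0,0]},{"delta_pos":[0,0,-0.1],"dr":[0,0,0]},{"delta_pos":[0,0,0],"dr":[0,0,0]},{"delta_pos":[0,0,0],"dr":[0,0,0]}]'
python3 -m handwheel '[{"delta_pos":[0,0,-0.03],"dr":[0,0,0]},{"delta_pos":[0,0,0],"dr":[0,0,0]}]'
```

```text
t: 17.2
eef_pos: [0.6926, 0.0154, 0.023]
ee_rot: [3.141, -0.0, -1.568]
force: [0.1, 0.5, -1.2]
width: 0.0247
gripper_force: 25.0
t: 17.4
eef_pos: [0.6926, 0.0154, 0.0229]
ee_rot: [3.141, -0.0, -1.568]
force: [-2.5, 0.8, 4.2]
width: 0.0244
gripper_force: 25.0
```

```bash
python3 -m handwheel '[{"delta_pos":[0,0,0],"dr":[0,0,0]},{"delta_pos":[0,0,0],"dr":[0,0,0]},{"delta_pos":[0,0,0],"dr":[0,0,0]},{"delta_pos":[0,0,0.4],"dr":[0,0,0]},{"delta_pos":[0,0,0.9],"dr":[0,0,0]},{"delta_pos":[0,0,1],"dr":[0,0,0]},{"delta_pos":[0,0,1],"dr":[0,0,0]},{"delta_pos":[0,0,1],"dr":[0,0,0]}]' 0.3 20
python3 -m handwheel '[{"delta_pos":[-0.89,-0.05,0],"dr":[0,0,2.2]},{"delta_pos":[-0.89,-0.05,0],"dr":[0,0,2.2]},{"delta_pos":[-0.89,-0.05,0],"dr":[0,0,2.2]},{"delta_pos":[-0.89,-0.05,0],"dr":[0,0,2.2]},{"delta_pos":[-0.89,-0.05,0],"dr":[0,0,2.2]},{"delta_pos":[-0.89,-0.05,0],"dr":[0,0,2.2]},{"delta_pos":[-0.89,-0.05,0],"dr":[0,0,2.2]},{"delta_pos":[-0.89,-0.05,0],"dr":[0,0,2.2]},{"delta_pos":[-0.88,-0.04,0],"dr":[0,0,2.2]},{"delta_pos":[0,0,0],"dr":[0,0,0]}]' -1
python3 - <<'E'
from seg import *
save('scene','s2.png')
for cam in('scene','top'):
    im=grab_frame(cam)
    for c in blobs(cam,im,190):
        r=rect(world(cam,c,.012))
        if .64<r[0][0]<.75 and -.1<r[0][1]<.15: print(cam,r)
E
python3 go.py .4525 .0022 .036 20
```

```text
t: 18.2
eef_pos: [0.6928, 0.0154, 0.1536]
ee_rot: [-3.141, 0.0, -1.568]
force: [0.2, 0.1, 0.1]
width: 0.0306
gripper_force: 0.0
t: 19.2
eef_pos: [0.45, 0.0018, 0.1523]
ee_rot: [-3.141, 0.001, -1.221]
force: [0.7, 0.8, 0.6]
width: 0.0873
gripper_force: 0.0
scene (array([0.6932, 0.015 ]), array([0.0267, 0.0904]), 0.3708855211734772)
top (array([0.6908, 0.017 ]), array([0.0835, 0.0284]), 89.8316650390625)
at [0.4536 0.0026 0.1524] rpy [-1.7987e+02 -1.0000e-02 -7.0040e+01] w 0.0876 F [0.8 1.2 0.1] q [ 0.44  0.08 -0.59  0.   -0.9  -0.09] t 19.35
units [-0.04 -0.01 -3.88] turn 0.04
```

View pics/s2.png

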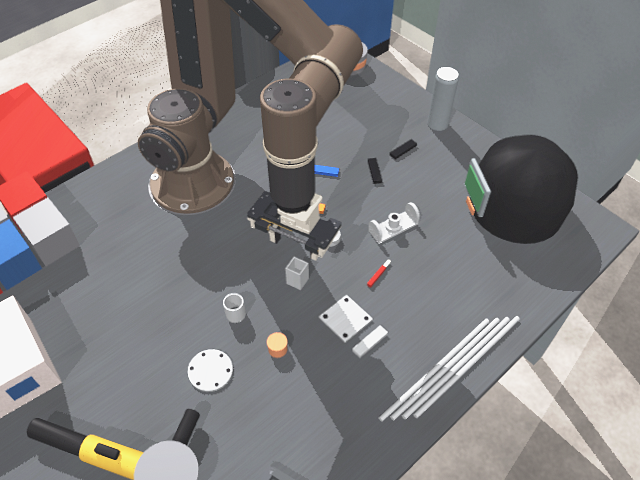

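The picture shows the bar lying behind the plate at (370,341), the bush standing in the bracket at (394,222), and the gripper above the tube at (297,271).

```bash
python3 -m handwheel '[{"delta_pos":[-0.03,-0.01,-0.8],"dr":[0,0,0]},{"delta_pos":[0,0,-0.9],"dr":[0,0,0]},{"delta_pos":[0,0,-0.9],"dr":[0,0,0]},{"delta_pos":[0,0,-0.7],"dr":[0,0,0]},{"delta_pos":[0,0,-0.4],"dr":[0,0,0]},{"delta_pos":[0,0,-0.18],"dr":[0,0,0]},{"delta_pos":[0,0,0],"dr":[0,0,0]},{"delta_pos":[0,0,0],"dr":[0,0,0]}]'
python3 -m handwheel '[{"delta_pos":[0,0,0],"dr":[0,0,0]},{"delta_pos":[0,0,0],"dr":[0,0,0]},{"delta_pos":[0,0,0],"dr":[0,0,0]},{"delta_pos":[0,0,0],"dr":[0,0,0]},{"delta_pos":[0,0,0],"dr":[0,0,0]},{"delta_pos":[0,0,0],"dr":[0,0,0]},{"delta_pos":[0,0,0],"dr":[0,0,0]},{"delta_pos":[0,0,0],"dr":[0,0,0]}]' 1 20
python3 -m handwheel '[{"delta_pos":[0,0,0.5],"dr":[0,0,0]},{"delta_pos":[0,0,0.8],"dr":[0,0,0]},{"delta_pos":[0,0,0.8],"dr":[0,0,0]},{"delta_pos":[0,0,0.6],"dr":[0,0,0]},{"delta_pos":[0,0,0],"dr":[0,0,0]},{"delta_pos":[0,0,0],"dr":[0,0,0]}]'
python3 go.py .610 .0153 .046 0
```

```text
t: 20.15
eef_pos: [0.4526, 0.0021, 0.0354]
ee_rot: [-3.141, -0.0, -1.223]
force: [0.3, 0.9, -0.8]
width: 0.0879
gripper_force: 0.0
t: 20.95
eef_pos: [0.4519, 0.002, 0.035]
ee_rot: [-3.141, 0.0, -1.223]
force: [0.8, 0.7, 0.3]
width: 0.04
gripper_force: 19.9
t: 21.55
eef_pos: [0.4515, 0.002, 0.1157]
ee_rot: [-3.141, 0.0, -1.223]
force: [-0.3, 0.1, -2.9]
width: 0.04
gripper_force: 19.9
at [0.4515 0.002  0.1157] rpy [-1.7999e+02  2.0000e-02 -7.0070e+01] w 0.04 F [-0.3  0.1 -2.9] q [ 0.44  0.12 -0.64 -0.   -0.81 -0.09] t 21.55
units [ 5.28  0.44 -2.32] turn -19.93
```

```bash
python3 -m handwheel '[{"delta_pos":[0.75,0.06,0],"dr":[0,0,-2.85]},{"delta_pos":[0.75,0.06,0],"dr":[0,0,-2.85]},{"delta_pos":[0.75,0.06,0],"dr":[0,0,-2.85]},{"delta_pos":[0.75,0.06,0],"dr":[0,0,-2.85]},{"delta_pos":[0.75,0.06,0],"dr":[0,0,-2.85]},{"delta_pos":[0.75,0.06,0],"dr":[0,0,-2.85]},{"delta_pos":[0.78,0.06,0],"dr":[0,0,-2.85]},{"delta_pos":[0,0,0],"dr":[0,0,0]},{"delta_pos":[0,0,0],"dr":[0,0,0]},{"delta_pos":[0,0,0],"dr":[0,0,0]}]'
python3 go.py .610 .0153 .046 0
```

```text
t: 22.55
eef_pos: [0.6089, 0.0143, 0.1147]
ee_rot: [3.139, -0.001, -1.571]
force: [-0.5, 0.0, -2.2]
width: 0.04
gripper_force: 19.9
at [0.6089 0.0143 0.1147] rpy [ 1.7985e+02 -3.0000e-02 -8.9990e+01] w 0.04 F [-0.5  0.  -2.2] q [ 0.34  0.37 -0.3  -0.   -0.91 -0.34] t 22.55
units [ 0.04  0.03 -2.29] turn -0.01
```

```bash
python3 -m handwheel '[{"delta_pos":[0.03,0.02,-0.7],"dr":[0,0,0]},{"delta_pos":[0,0,-0.7],"dr":[0,0,0]},{"delta_pos":[0,0,-0.5],"dr":[0,0,0]},{"delta_pos":[0,0,-0.25],"dr":[0,0,0]},{"delta_pos":[0,0,-0.1],"dr":[0,0,0]},{"delta_pos":[0,0,0],"dr":[0,0,0]},{"delta_pos":[0,0,0],"dr":[0,0,0]},{"delta_pos":[0,0,0],"dr":[0,0,0]}]'
python3 -m handwheel '[{"delta_pos":[0,0,-0.05],"dr":[0,0,0]},{"delta_pos":[0,0,0],"dr":[0,0,0]},{"delta_pos":[0,0,0],"dr":[0,0,0]}]'
```

```text
t: 23.35
eef_pos: [0.6116, 0.0153, 0.0493]
ee_rot: [-3.14, 0.0, -1.571]
force: [0.1, 0.3, -1.8]
width: 0.0401
gripper_force: 19.9
t: 23.65
eef_pos: [0.6111, 0.0151, 0.0471]
ee_rot: [-3.142, 0.0, -1.571]
force: [-0.8, -0.1, -2.4]
width: 0.04
gripper_force: 19.9
```

```bash
python3 -m handwheel '[{"delta_pos":[-0.02,0,-0.07],"dr":[0,0,0]},{"delta_pos":[0,0,-0.05],"dr":[0,0,0]},{"delta_pos":[0,0,0],"dr":[0,0,0]},{"delta_pos":[0,0,0],"dr":[0,0,0]}]'
python3 -m handwheel '[{"delta_pos":[0,0,-0.03],"dr":[0,0,0]},{"delta_pos":[0,0,0],"dr":[0,0,0]}]'
```

```text
t: 24.05
eef_pos: [0.6104, 0.0152, 0.0432]
ee_rot: [3.141, -0.0, -1.571]
force: [0.3, 0.1, -1.4]
width: 0.0398
gripper_force: 19.9
t: 24.25
eef_pos: [0.6106, 0.0152, 0.043]
ee_rot: [-3.141, -0.0, -1.571]
force: [-2.6, -0.7, 4.2]
width: 0.04
gripper_force: 19.9
```

```bash
python3 -m handwheel '[{"delta_pos":[0,0,0],"dr":[0,0,0]},{"delta_pos":[0,0,0],"dr":[0,0,0]},{"delta_pos":[0,0,0],"dr":[0,0,0]},{"delta_pos":[0,0,0],"dr":[0,0,0]},{"delta_pos":[0,0,0.5],"dr":[0,0,0]},{"delta_pos":[0,0,1],"dr":[0,0,0]},{"delta_pos":[0,0,1],"dr":[0,0,0]},{"delta_pos":[0,0,1],"dr":[0,0,0]},{"delta_pos":[0,0,0.4],"dr":[0,0,0]}]' -1
python3 -m handwheel '[{"delta_pos":[-0.77,-0.77,0],"dr":[0,0,0]},{"delta_pos":[-0.77,-0.77,0],"dr":[0,0,0]},{"delta_pos":[-0.77,-0.77,0],"dr":[0,0,0]},{"delta_pos":[-0.77,-0.77,0],"dr":[0,0,0]},{"delta_pos":[-0.77,-0.77,0],"dr":[0,0,0]},{"delta_pos":[-0.77,-0.77,0],"dr":[0,0,0]},{"delta_pos":[-0.77,-0.77,0],"dr":[0,0,0]},{"delta_pos":[-0.76,-0.73,0],"dr":[0,0,0]},{"delta_pos":[0,0,0],"dr":[0,0,0]},{"delta_pos":[0,0,0],"dr":[0,0,0]}]'
python3 - <<'E'
from seg import *
for cam in('scene','top'):
    print([(x['conf'],at(cam,x['location'],.04)) for x in mark_of(cam,'square_tube_mid')[:3]])
E
python3 go.py .426 -.1685 .034 0
```

```text
t: 25.15
eef_pos: [0.612, 0.0154, 0.1628]
ee_rot: [-3.137, 0.001, -1.57]
force: [0.5, -0.3, 0.2]
width: 0.0879
gripper_force: 0.0
t: 26.15
eef_pos: [0.4257, -0.1689, 0.1595]
ee_rot: [-3.141, 0.0, -1.572]
force: [0.5, -0.1, 0.2]
width: 0.0877
gripper_force: 0.0
[(0.86, array([0.4586, 0.0005, 0.04  ]))]
[(0.46, array([0.4471, 0.0081, 0.04  ]))]
at [ 0.4265 -0.1683  0.1594] rpy [-179.98   -0.    -90.  ] w 0.088 F [ 0.1 -0.3  0.2] q [ 0.06  0.08 -0.57  0.   -0.92 -0.06] t 26.25
units [-0.02 -0.01 -4.18] turn -0.0
```

```bash
python3 - <<'E'
from seg import *
for cam in('scene','top'):
    im=grab_frame(cam)
    if cam=='scene': cv2.imwrite('pics/s3.png',cv2.resize(im[200:380,200:440],None,fx=3,fy=3,interpolation=2)[:,:,::-1])
    print([(x['conf'],at(cam,x['location'],.04)) for x in mark_of(cam,'square_tube_mid')[:3]],[(x['conf'],at(cam,x['location'],.0275)) for x in mark_of(cam,'pipe_mid')[:3]])
E
```

```text
[(0.65, array([0.6131, 0.0067, 0.04  ]))] [(0.7, array([ 0.4266, -0.1694,  0.0275]))]
[(0.38, array([0.6123, 0.0148, 0.04  ]))] [(0.54, array([ 0.4239, -0.1744,  0.0275]))]
```

View pics/s3.png

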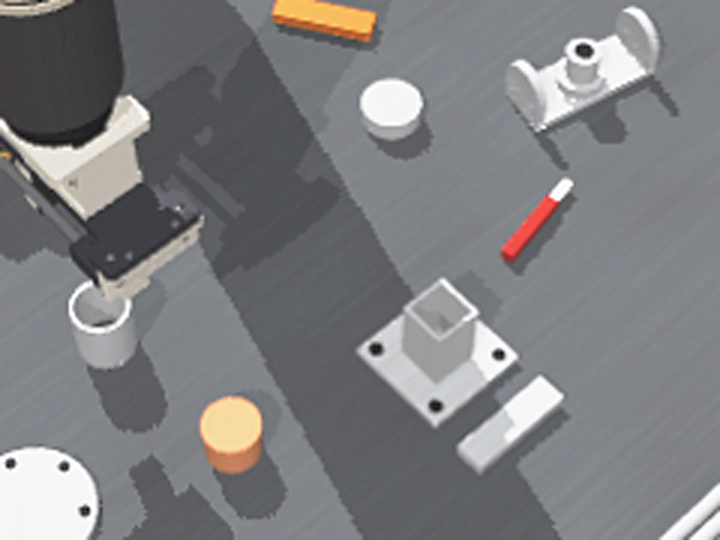

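The tube stands parallel and centred on the plate at crop (440,330), the bar lies behind it, and the bush sits mid-bracket. Next is the pipe.

```bash
python3 -m handwheel '[{"delta_pos":[-0.01,-0.02,-0.9],"dr":[0,0,0]},{"delta_pos":[0,0,-0.9],"dr":[0,0,0]},{"delta_pos":[0,0,-0.9],"dr":[0,0,0]},{"delta_pos":[0,0,-0.8],"dr":[0,0,0]},{"delta_pos":[0,0,-0.45],"dr":[0,0,0]},{"delta_pos":[0,0,-0.23],"dr":[0,0,0]},{"delta_pos":[0,0,0],"dr":[0,0,0]},{"delta_pos":[0,0,0],"dr":[0,0,0]}]'
python3 -m handwheel '[{"delta_pos":[0,0,0],"dr":[0,0,0]},{"delta_pos":[0,0,0],"dr":[0,0,0]},{"delta_pos":[0,0,0],"dr":[0,0,0]},{"delta_pos":[0,0,0],"dr":[0,0,0]},{"delta_pos":[0,0,0],"dr":[0,0,0]},{"delta_pos":[0,0,0],"dr":[0,0,0]},{"delta_pos":[0,0,0],"dr":[0,0,0]},{"delta_pos":[0,0,0],"dr":[0,0,0]}]' 1 20
python3 -m handwheel '[{"delta_pos":[0,0,0.5],"dr":[0,0,0]},{"delta_pos":[0,0,0.8],"dr":[0,0,0]},{"delta_pos":[0,0,0.8],"dr":[0,0,0]},{"delta_pos":[0,0,0.6],"dr":[0,0,0]},{"delta_pos":[0,0,0],"dr":[0,0,0]},{"delta_pos":[0,0,0],"dr":[0,0,0]}]'
python3 go.py .506 -.3015 .042 0
```

```text
t: 27.35
eef_pos: [0.4262, -0.169, 0.0345]
ee_rot: [-3.141, -0.0, -1.57]
force: [0.6, -0.1, 0.6]
width: 0.0876
gripper_force: 0.0
t: 28.15
eef_pos: [0.4258, -0.169, 0.0342]
ee_rot: [-3.142, -0.0, -1.571]
force: [-1.0, -0.2, 2.3]
width: 0.0485
gripper_force: 20.0
t: 28.75
eef_pos: [0.4255, -0.1689, 0.1148]
ee_rot: [-3.141, 0.0, -1.571]
force: [0.0, -0.7, -3.2]
width: 0.0482
gripper_force: 20.0
at [ 0.4255 -0.1689  0.1148] rpy [-1.7998e+02  2.0000e-02 -9.0020e+01] w 0.0482 F [ 0.  -0.7 -3.2] q [ 0.05  0.14 -0.63 -0.   -0.81 -0.05] t 28.75
units [ 2.68 -4.42 -2.43] turn 0.02
```

```bash
python3 -m handwheel '[{"delta_pos":[0.45,-0.74,0],"dr":[0,0,0]},{"delta_pos":[0.45,-0.74,0],"dr":[0,0,0]},{"delta_pos":[0.45,-0.74,0],"dr":[0,0,0]},{"delta_pos":[0.45,-0.74,0],"dr":[0,0,0]},{"delta_pos":[0.45,-0.74,0],"dr":[0,0,0]},{"delta_pos":[0.43,-0.72,0],"dr":[0,0,0]},{"delta_pos":[0,0,0],"dr":[0,0,0]},{"delta_pos":[0,0,0],"dr":[0,0,0]},{"delta_pos":[0,0,0],"dr":[0,0,0]}]'
python3 -m handwheel '[{"delta_pos":[0,0,-0.7],"dr":[0,0,0]},{"delta_pos":[0,0,-0.7],"dr":[0,0,0]},{"delta_pos":[0,0,-0.5],"dr":[0,0,0]},{"delta_pos":[0,0,-0.25],"dr":[0,0,0]},{"delta_pos":[0,0,-0.08],"dr":[0,0,0]},{"delta_pos":[0,0,0],"dr":[0,0,0]},{"delta_pos":[0,0,0],"dr":[0,0,0]},{"delta_pos":[0,0,0],"dr":[0,0,0]},{"delta_pos":[0,0,0],"dr":[0,0,0]}]'
python3 go.py .506 -.3015 .0422 0
```

```text
t: 29.65
eef_pos: [0.5051, -0.301, 0.1139]
ee_rot: [3.139, 0.001, -1.571]
force: [1.0, -0.8, -1.4]
width: 0.048
gripper_force: 20.0
t: 30.55
eef_pos: [0.5065, -0.3017, 0.0488]
ee_rot: [-3.141, -0.0, -1.571]
force: [0.1, 0.0, -1.4]
width: 0.048
gripper_force: 20.0
at [ 0.5065 -0.3017  0.0488] rpy [-1.7994e+02 -1.0000e-02 -9.0000e+01] w 0.048 F [ 0.1  0.  -1.4] q [-0.21  0.42 -0.41  0.   -0.74  0.21] t 30.55
units [-0.02  0.01 -0.22] turn -0.0
```

```bash
python3 -m handwheel '[{"delta_pos":[0,0,-0.1],"dr":[0,0,0]},{"delta_pos":[0,0,-0.07],"dr":[0,0,0]},{"delta_pos":[0,0,0],"dr":[0,0,0]},{"delta_pos":[0,0,0],"dr":[0,0,0]}]'
python3 -m handwheel '[{"delta_pos":[0,0,-0.04],"dr":[0,0,0]},{"delta_pos":[0,0,0],"dr":[0,0,0]},{"delta_pos":[0,0,0],"dr":[0,0,0]}]'
```

```text
t: 30.95
eef_pos: [0.506, -0.3017, 0.0429]
ee_rot: [3.141, 0.0, -1.571]
force: [-0.3, 0.1, -0.6]
width: 0.0481
gripper_force: 20.0
t: 31.25
eef_pos: [0.5062, -0.3017, 0.0422]
ee_rot: [-3.141, -0.0, -1.571]
force: [-1.4, 0.8, 3.4]
width: 0.048
gripper_force: 20.0
```

```bash
python3 -m handwheel '[{"delta_pos":[0,0,0],"dr":[0,0,0]},{"delta_pos":[0,0,0],"dr":[0,0,0]},{"delta_pos":[0,0,0],"dr":[0,0,0]},{"delta_pos":[0,0,0],"dr":[0,0,0]},{"delta_pos":[0,0,0.5],"dr":[0,0,0]},{"delta_pos":[0,0,1],"dr":[0,0,0]},{"delta_pos":[0,0,1],"dr":[0,0,0]},{"delta_pos":[0,0,1],"dr":[0,0,0]},{"delta_pos":[0,0,0.5],"dr":[0,0,0]}]' -1
python3 -m handwheel '[{"delta_pos":[-0.2,0.94,0],"dr":[0,0,0]},{"delta_pos":[-0.2,0.94,0],"dr":[0,0,0]},{"delta_pos":[-0.2,0.94,0],"dr":[0,0,0]},{"delta_pos":[-0.2,0.94,0],"dr":[0,0,0]},{"delta_pos":[-0.2,0.94,0],"dr":[0,0,0]},{"delta_pos":[-0.2,0.94,0],"dr":[0,0,0]},{"delta_pos":[-0.2,0.94,0],"dr":[0,0,0]},{"delta_pos":[-0.2,0.94,0],"dr":[0,0,0]},{"delta_pos":[-0.2,0.94,0],"dr":[0,0,0]},{"delta_pos":[-0.2,0.94,0],"dr":[0,0,0]}]' -0.6
python3 -m handwheel '[{"delta_pos":[-0.2,0.94,0],"dr":[0,0,0]},{"delta_pos":[-0.2,0.94,0],"dr":[0,0,0]},{"delta_pos":[-0.2,0.94,0],"dr":[0,0,0]},{"delta_pos":[-0.2,0.94,0],"dr":[0,0,0]},{"delta_pos":[-0.2,0.94,0],"dr":[0,0,0]},{"delta_pos":[-0.2,0.94,0],"dr":[0,0,0]},{"delta_pos":[-0.03,0.07,0],"dr":[0,0,0]},{"delta_pos":[0,0,0],"dr":[0,0,0]},{"delta_pos":[0,0,0],"dr":[0,0,0]}]'
python3 - <<'E'
from seg import *
for cam in('scene','top'):
    im=grab_frame(cam)
    if cam=='scene': cv2.imwrite('pics/s4.png',cv2.resize(im[290:440,140:340],None,fx=4,fy=4,interpolation=2)[:,:,::-1])
    else: cv2.imwrite('pics/t4.png',cv2.resize(im[130:270,330:530],None,fx=4,fy=4,interpolation=2)[:,:,::-1])
    print([(x['conf'],at(cam,x['location'],.0355)) for x in mark_of(cam,'pipe_mid')[:3]])
    print((proj(cam,[(.506+.024*a,-.3017+.024*b,.063) for a,b in((1,0),(-1,0),(0,1),(0,-1),(0,0))])-([140,290] if cam=='scene' else [330,130]))*4)
E
python3 go.py .409 .1515 .024 0
```

```text
t: 32.15
eef_pos: [0.5072, -0.3021, 0.1648]
ee_rot: [-3.138, -0.001, -1.57]
force: [0.0, 0.4, -0.2]
width: 0.0874
gripper_force: 0.0
t: 33.15
eef_pos: [0.4457, -0.0186, 0.162]
ee_rot: [-3.141, 0.0, -1.571]
force: [0.3, 0.3, 0.2]
width: 0.0702
gripper_force: 0.0
t: 34.05
eef_pos: [0.4091, 0.1512, 0.1618]
ee_rot: [3.141, -0.0, -1.571]
force: [0.5, -0.5, 0.0]
width: 0.0705
gripper_force: 0.0
[(0.79, array([ 0.5088, -0.2988,  0.0355]))]
[[287.8652 302.5126]
 [235.6268 242.0288]
 [297.5065 245.4698]
 [225.0849 298.9149]
 [261.517  272.0335]]
[(0.6, array([ 0.5033, -0.3085,  0.0355]))]
[[676.6859 265.2043]
 [682.3299 346.4385]
 [637.9583 305.8137]
 [721.0041 305.5389]
 [679.5033 305.6752]]
at [0.4093 0.151  0.1618] rpy [180.    -0.   -90.07] w 0.0695 F [0.8 0.6 0. ] q [ 0.81  0.04 -0.61  0.   -0.92 -0.81] t 34.25
units [-0.01  0.02 -4.59] turn 0.07
```

View pics/s4.png

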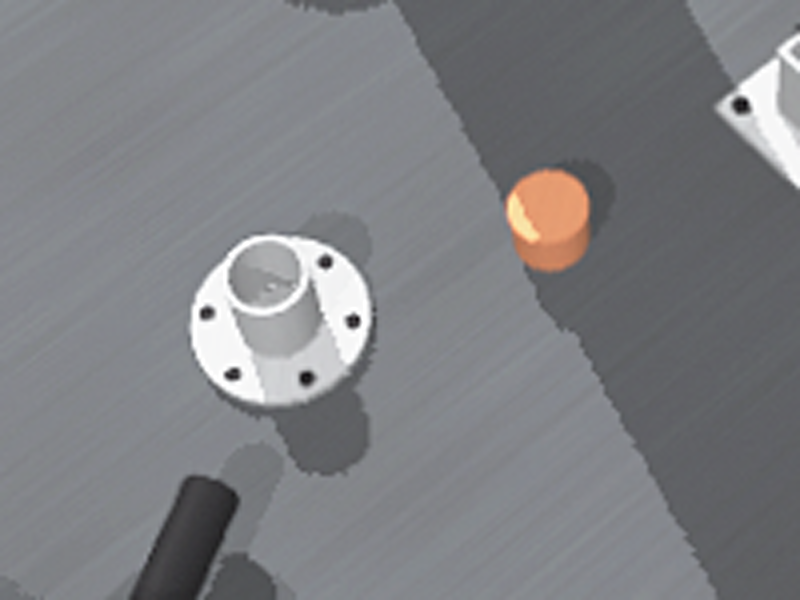

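View pics/t4.png

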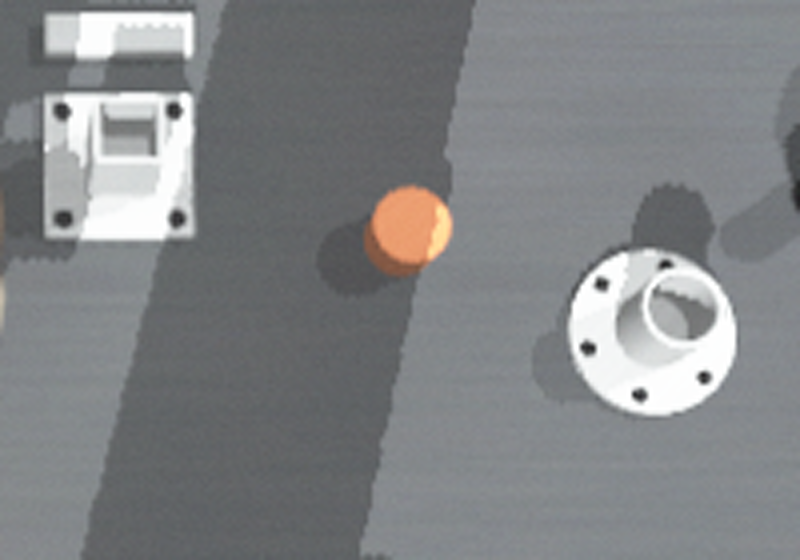

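The pipe stands upright on the flange in both views (scene crop rim at (265,275), top crop rim at (681,309)), within about 1–2 mm of (.506,-.3017). Last is the cap.

```bash
python3 -m handwheel '[{"delta_pos":[-0.01,0.02,-1],"dr":[0,0,0]},{"delta_pos":[0,0,-1],"dr":[0,0,0]},{"delta_pos":[0,0,-1],"dr":[0,0,0]},{"delta_pos":[0,0,-0.9],"dr":[0,0,0]},{"delta_pos":[0,0,-0.45],"dr":[0,0,0]},{"delta_pos":[0,0,-0.22],"dr":[0,0,0]},{"delta_pos":[0,0,0],"dr":[0,0,0]},{"delta_pos":[0,0,0],"dr":[0,0,0]}]'
python3 -m handwheel '[{"delta_pos":[0,0,0],"dr":[0,0,0]},{"delta_pos":[0,0,0],"dr":[0,0,0]},{"delta_pos":[0,0,0],"dr":[0,0,0]},{"delta_pos":[0,0,0],"dr":[0,0,0]},{"delta_pos":[0,0,0],"dr":[0,0,0]},{"delta_pos":[0,0,0],"dr":[0,0,0]}]' 1 25
python3 -m handwheel '[{"delta_pos":[0,0,0.5],"dr":[0,0,0]},{"delta_pos":[0,0,1],"dr":[0,0,0]},{"delta_pos":[0,0,1],"dr":[0,0,0]},{"delta_pos":[0,0,1],"dr":[0,0,0]},{"delta_pos":[0,0,0.9],"dr":[0,0,0]},{"delta_pos":[0,0,0],"dr":[0,0,0]},{"delta_pos":[0,0,0],"dr":[0,0,0]}]'
python3 go.py .5055 -.3017 .160 0
```

```text
t: 35.05
eef_pos: [0.4094, 0.1524, 0.0253]
ee_rot: [-3.141, 0.0, -1.571]
force: [-0.4, -0.1, 0.2]
width: 0.0699
gripper_force: 0.0
t: 35.65
eef_pos: [0.4091, 0.1525, 0.0253]
ee_rot: [-3.141, 0.0, -1.571]
force: [-1.8, -0.1, 6.9]
width: 0.0515
gripper_force: 25.0
t: 36.35
eef_pos: [0.4086, 0.1523, 0.1568]
ee_rot: [-3.141, 0.001, -1.571]
force: [-0.9, 0.3, -1.9]
width: 0.0517
gripper_force: 25.0
at [0.4086 0.1523 0.1568] rpy [-1.7998e+02  7.0000e-02 -9.0020e+01] w 0.0517 F [-0.9  0.3 -1.9] q [ 0.81  0.04 -0.62 -0.   -0.91 -0.81] t 36.35
units [  3.23 -15.13   0.11] turn 0.02
```

```bash
python3 -m handwheel '[{"delta_pos":[0.2,-0.94,0],"dr":[0,0,0]},{"delta_pos":[0.2,-0.94,0],"dr":[0,0,0]},{"delta_pos":[0.2,-0.94,0],"dr":[0,0,0]},{"delta_pos":[0.2,-0.94,0],"dr":[0,0,0]},{"delta_pos":[0.2,-0.94,0],"dr":[0,0,0]},{"delta_pos":[0.2,-0.94,0],"dr":[0,0,0]},{"delta_pos":[0.2,-0.94,0],"dr":[0,0,0]},{"delta_pos":[0.2,-0.94,0],"dr":[0,0,0]},{"delta_pos":[0.2,-0.94,0],"dr":[0,0,0]},{"delta_pos":[0.2,-0.94,0],"dr":[0,0,0]}]' >/dev/null
python3 -m handwheel '[{"delta_pos":[0.2,-0.94,0],"dr":[0,0,0]},{"delta_pos":[0.2,-0.94,0],"dr":[0,0,0]},{"delta_pos":[0.2,-0.94,0],"dr":[0,0,0]},{"delta_pos":[0.2,-0.94,0],"dr":[0,0,0]},{"delta_pos":[0.2,-0.94,0],"dr":[0,0,0]},{"delta_pos":[0.23,-1,0],"dr":[0,0,0]},{"delta_pos":[0,0,0],"dr":[0,0,0]},{"delta_pos":[0,0,0],"dr":[0,0,0]},{"delta_pos":[0,0,0],"dr":[0,0,0]}]'
python3 go.py .5055 -.3017 .0883 0
```

```text
t: 38.25
eef_pos: [0.5049, -0.3001, 0.1554]
ee_rot: [3.139, 0.001, -1.571]
force: [-0.0, 0.5, -1.9]
width: 0.0516
gripper_force: 25.0
at [ 0.5049 -0.3001  0.1554] rpy [ 1.7986e+02  5.0000e-02 -9.0010e+01] w 0.0516 F [-0.   0.5 -1.9] q [-0.2   0.29 -0.31 -0.   -0.98  0.2 ] t 38.25
units [ 0.02 -0.05 -2.24] turn 0.01
```

```bash
python3 -m handwheel '[{"delta_pos":[0,-0.04,-0.7],"dr":[0,0,0]},{"delta_pos":[0,0,-0.6],"dr":[0,0,0]},{"delta_pos":[0,0,-0.4],"dr":[0,0,0]},{"delta_pos":[0,0,-0.2],"dr":[0,0,0]},{"delta_pos":[0,0,-0.1],"dr":[0,0,0]},{"delta_pos":[0,0,0],"dr":[0,0,0]},{"delta_pos":[0,0,0],"dr":[0,0,0]},{"delta_pos":[0,0,0],"dr":[0,0,0]},{"delta_pos":[0,0,0],"dr":[0,0,0]}]'
python3 go.py .5055 -.3017 .0883 0
```

```text
t: 39.15
eef_pos: [0.5061, -0.302, 0.0973]
ee_rot: [-3.141, -0.0, -1.571]
force: [0.9, 0.5, -2.7]
width: 0.0513
gripper_force: 25.0
at [ 0.5061 -0.302   0.0973] rpy [-1.7995e+02 -1.0000e-02 -9.0010e+01] w 0.0513 F [ 0.9  0.5 -2.7] q [-0.21  0.36 -0.37  0.   -0.85  0.21] t 39.15
units [-0.02  0.01 -0.3 ] turn 0.01
```

```bash
python3 -m handwheel '[{"delta_pos":[0,0,-0.15],"dr":[0,0,0]},{"delta_pos":[0,0,-0.1],"dr":[0,0,0]},{"delta_pos":[0,0,0],"dr":[0,0,0]},{"delta_pos":[0,0,0],"dr":[0,0,0]}]'
python3 -m handwheel '[{"delta_pos":[0,0,-0.04],"dr":[0,0,0]},{"delta_pos":[0,0,0],"dr":[0,0,0]},{"delta_pos":[0,0,0],"dr":[0,0,0]}]'
```

```text
t: 39.55
eef_pos: [0.5057, -0.3019, 0.089]
ee_rot: [3.141, 0.0, -1.571]
force: [-0.1, -0.5, -2.4]
width: 0.0512
gripper_force: 25.0
t: 39.85
eef_pos: [0.5059, -0.302, 0.0884]
ee_rot: [-3.141, -0.0, -1.571]
force: [-1.3, -0.2, 0.9]
width: 0.0513
gripper_force: 25.0
```

```bash
python3 -m handwheel '[{"delta_pos":[0,0,-0.02],"dr":[0,0,0]},{"delta_pos":[0,0,0],"dr":[0,0,0]}]'
python3 -m handwheel '[{"delta_pos":[0,0,0],"dr":[0,0,0]},{"delta_pos":[0,0,0],"dr":[0,0,0]},{"delta_pos":[0,0,0],"dr":[0,0,0]},{"delta_pos":[0,0,0],"dr":[0,0,0]},{"delta_pos":[0,0,0],"dr":[0,0,0]},{"delta_pos":[0,0,0.5],"dr":[0,0,0]},{"delta_pos":[0,0,1],"dr":[0,0,0]},{"delta_pos":[0,0,1],"dr":[0,0,0]},{"delta_pos":[0,0,1],"dr":[0,0,0]},{"delta_pos":[0,0,0],"dr":[0,0,0]}]' -0.6
python3 -m handwheel '[{"delta_pos":[-0.7,0.7,0],"dr":[0,0,0]},{"delta_pos":[-0.7,0.7,0],"dr":[0,0,0]},{"delta_pos":[-0.7,0.7,0],"dr":[0,0,0]},{"delta_pos":[-0.7,0.7,0],"dr":[0,0,0]},{"delta_pos":[0,0.9,0],"dr":[0,0,0]},{"delta_pos":[0,0.9,0],"dr":[0,0,0]},{"delta_pos":[0,0,0],"dr":[0,0,0]},{"delta_pos":[0,0,0],"dr":[0,0,0]}]'
python3 - <<'E'
from seg import *
im=grab_frame('top'); im2=grab_frame('scene')
a=cv2.resize(im[130:280,190:540],None,fx=2,fy=2,interpolation=2);b=cv2.resize(im2[200:420,160:440],None,fx=1.36*700/380,fy=1.36,interpolation=2)
b=cv2.resize(im2[200:410,150:440],(400,290))
cv2.imwrite('pics/f.png',np.vstack([a,np.pad(b,((0,0),(0,300),(0,0)))])[:,:,::-1])
for n,z in(('cap_mid',.073),('bush_mid',.028),('square_tube_mid',.0405),('flat_bar_mid',.006)):
  for cam in('top','scene'):
    print(n,cam,[(round(x['conf'],2),at(cam,x['location'],z)[:2]) for x in mark_of(cam,n)[:4]])
# bush dark spot / cap top
for cam,p,z in(('scene',(.506,-.302),.083),('top',(.506,-.302),.083)):
    print(cam,proj(cam,[(p[0],p[1],z)]))
    img=im if cam=='top' else im2
    for c in blobs(cam,img,200,100):
        w=world(cam,c,z)
        if np.hypot(*(w.mean(0)-p))<.03: print(cv2.minEnclosingCircle((w*1e3).astype(np.float32)))
E
```

```text
t: 40.05
eef_pos: [0.506, -0.3021, 0.0883]
ee_rot: [-3.141, -0.0, -1.571]
force: [-2.4, 1.1, 7.3]
width: 0.0515
gripper_force: 25.0
t: 41.05
eef_pos: [0.5081, -0.3029, 0.1971]
ee_rot: [-3.135, -0.003, -1.57]
force: [-0.4, 0.2, 0.1]
width: 0.0704
gripper_force: 0.0
t: 41.85
eef_pos: [0.4219, -0.1635, 0.1924]
ee_rot: [-3.141, 0.0, -1.569]
force: [0.3, 0.4, -0.0]
width: 0.07
gripper_force: 0.0
cap_mid top []
cap_mid scene [(0.86, array([ 0.5026, -0.3034])), (0.65, array([ 0.6218, -0.0022]))]
bush_mid top [(0.67, array([0.4979, 0.2917]))]
bush_mid scene [(0.72, array([0.4964, 0.2961]))]
square_tube_mid top [(0.58, array([0.6097, 0.016 ]))]
square_tube_mid scene [(0.94, array([0.6139, 0.0078]))]
flat_bar_mid top [(0.93, array([0.693 , 0.0153])), (0.93, array([0.3162, 0.4138])), (0.76, array([0.3102, 0.5387])), (0.62, array([0.2202, 0.2962]))]
flat_bar_mid scene [(0.85, array([0.2229, 0.2966])), (0.82, array([0.3118, 0.5376])), (0.8, array([0.29  , 0.1755])), (0.69, array([0.6845, 0.0139]))]
scene [[203.8466 353.8245]]
top [[502.8907 204.2671]]
```

View pics/f.png

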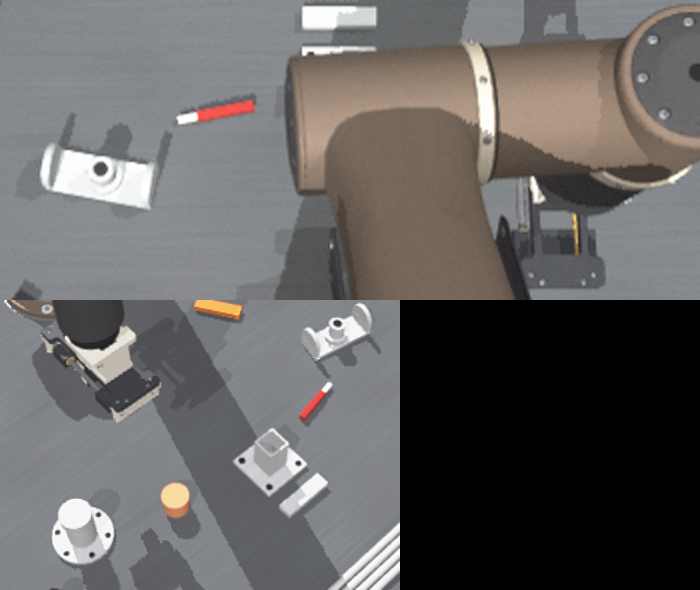

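The final view shows everything placed: the cap sits on the pipe at scene (204,355) against a predicted (204,354), and the tube, bar and bush are all standing where they should. One numeric check of the bush in the bracket remains.

```bash
python3 - <<'E'
from seg import *
for cam,(x0,y0,x1,y1) in(('top',(228,206,252,224)),('scene',(380,208,405,225))):
    im=grab_frame(cam); g=cv2.cvtColor(im,cv2.COLOR_RGB2GRAY)[y0:y1,x0:x1]
    n,l,s,c=cv2.connectedComponentsWithStats((g<100).astype(np.uint8))
    print(cam,[(s[i,4],at(cam,c[i]+[x0,y0],.048)[:2]) for i in range(1,n) if s[i,4]>3])
print(get_state()['qd'])
E
```

```text
top [(np.int32(27), array([0.4944, 0.2964]))]
scene [(np.int32(20), array([0.4944, 0.2974]))]
[ 0.0014 -0.0002  0.     -0.0003 -0.0012 -0.0018]
```

```bash
python3 -c "from station import job_done; print(job_done())"
```

```text
the job is handed in; nothing more can be done
None
```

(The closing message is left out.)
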